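# Set a paper trimmer's fence to a sample pad and clamp it

### The arm

A 6-joint arm with a two-finger parallel gripper is mounted at the origin on a cart in front of the work surface, level with it; the furniture and walls round the work are solid. World frame = base frame: x ahead of the robot, y to its left, z up, the work surface at z = 0. Lengths are in m, angles in rad, forces in N, time in s.
With the tool pointing down it reaches from about 0.35 to 0.8 m from the base axis. Payload 7.3 kg.
Tool frame: the origin (TCP) lies on the centre line of the jaws, within the pads' length; the fingertips stand 22 mm ahead of it and the grasp point (between the pads) lies 3 mm ahead of it (ctrl.tips_ahead is the z of the fingertips in the tool frame, in m); z points along the fingers, y is the direction in which the jaws open and shut (so a half turn about z gives the same grasp; the last joint's range is limited). The gripper opens to 85 mm and grips with 20 to 120 N. Pads are 22 mm wide; open, the fingers measure 114 mm over their backs; the gripper's body (76 mm by 85 mm) begins 54 mm behind the grasp point. The pads swing forward as they close: fully open they stand 13 mm farther back than shut.
Start: joints at [-1.473, 0.342, 1.524, -0, 1.275, -0.146], TCP at [0.127, -0.509, 0.253] pointing down, gripper open.
Joint ranges: [-2.53, 2.53], [-0.77, 2.02], [0.04, 2.7], [-1, 4.14], [0.28, 2.66], [-3.11, 3.11]. Speed limits (rad/s): [2.57, 2.57, 3.14, 3.14, 3.14, 3.14].

### API

Orientations are given as a unit quaternion [w, x, y, z].
In Python, from bench import ctrl gives the robot as it stands. The module is installed in compiled form; this text tells all that it offers.
- The arm moves only by the tool move_arm, never from a script. Its argument "motion" is a list of rows, each a list of 7 numbers: the shift along the tool's x, y, z in cm, then the turn, a rotation vector about the tool's x, y, z in degrees, then the gripper command: -1 is shut, 1 is fully open, values between are in proportion. In form: [[dx, dy, dz, rx, ry, rz, claw], ...]. A call has 1 to 5 rows; each row is the pose to reach, as a shift and turn from the pose commanded when the call began, along the tool's axes at that moment; what a row does not reach only later rows make up. A row lasts 1/12 s, in which the tool goes at most 41.7 mm and 7.16 degrees, less where a joint would pass 70% of its speed; a pose out of reach is approached as far as the arm can. A call with a gripper value outside its range is refused whole. The fingers move at their own pace and stop on an object; the grip force is fixed at half the most. Time passes only in rows, so rows that repeat a pose let the fingers close. It gives the time, the measured TCP pose, the force and the opening at its end, in the units of the state.
- ctrl.observe(): the state, without advancing time (a new reading comes with each control period).
- ctrl.read_camera(name): name is "side" or "top"; returns (picture, depth): 384x512x3 uint8, red, green, blue; 384x512 float32, m along the optical axis (not along the pixel's ray), 0 where there is no reading.
- ctrl.calibration(name): a dict with "fx", "fy", "cx", "cy" (pixels), "rvec" (rotation vector, rad) and "tvec" (3), from world to camera coordinates, as OpenCV has them. Camera axes: x right, y down, z forward; pixel columns grow to the right and rows downward; lengths in m; the calibration is good to about 2 mm. A picture is of the moment at which its call begins. calibration takes no time and is no camera call.
- ctrl.finish_job(): hands the job in, once; it reports no verdict.
The state is a dict: "clock": time; "q": joint angles; "joint_velocities": joint speeds; "joint_torque": joint torques, N m; "eef_pos": TCP position; "ee_rot": TCP orientation; "contact_force": force on the tool from outside, world axes, zero at the start; "torque": the same for the moment, N m; "width": finger opening in m.
Only numpy, scipy, OpenCV 4.12 (cv2) and the standard library are available. Lean on these libraries where they do the work, as an engineer would, in place of code of your own. Each camera call takes 0.05 s, during which the arm holds its last target.

### The job

The sample pad on the paper trimmer marks the size to be cut: gently push the trimmer's fence along its bolt slots until the pad sits snug and square, without being crushed, between the fence and the cutter rail. Then swing the clamp lever clockwise until it is firmly tight - feel for where it bites, and do not force it beyond that - and leave the fence locked there. Leave the things standing around alone.

Things in the scene. Friction and masses are not known exactly. Their poses are not given: they have to be found in the camera images.
- trimmer: Paper trimmer fixed on the table: grey board 250 x 350 mm on rubber feet, its bed 20 mm above the table. Origin: under the board's centre at table height; x across the bed, y the line along which the fence slides. Near its -y end an aluminium cutter rail runs along x, 18 mm high above the bed, with a black carriage on it at the +x end, up to 45 mm.
- rail_face (a point): Middle of the cutter rail's inner face at bed height, 135 mm to -y of the trimmer's origin: the pad must come up against this face. Axes as the trimmer.
- fence: Aluminium fence, 0.3 kg: rail 220 mm long (x), 12 thick, 20 high; behind it a 5 mm foot reaching to y = +145 mm whose three slots along y ride on the bolts (1.5 mm slack). Origin: middle of the rail's front face (towards the pad), at bed height; y backwards from the pad. It slides under 2 to 4 N (7 if the pad catches askew) and must go 23 to 43 mm to -y (front face 100 mm from the cutter rail's).
- fence_tab (a point): Middle of the back (+y) face of the fence's finger tab, 33 mm above the bed. The tab, 24 mm wide (x) and 12 thick, stands on the middle of the rail, from 20 to 46 mm above the bed. Between it and the clamp's hub at least 35 mm are free at the start. A push here takes the fence straight along.
- pad: Sample: loose wire-bound notepad, 0.16 kg, 130 (x) x 100 (y) x 9 mm, on the bed between fence and cutter rail; at the start not quite square and 5 to 11 mm short of the cutter rail; the fence pushes it home. Origin: centre of its underside; home, that is 50 mm from the cutter rail's face and from the fence's front face. It bears a push of some 10 N, not 25 N.
- clamp_bolt (a point): Foot of the clamp's upright bolt, about which the lever turns, at bed height, at x = 0, y = +75 mm of the trimmer. In line with it, at x = -48 and +48 mm, two plain guide bolts (17 mm heads, tops 10 mm above the bed). The clamp's hub is 21 mm thick, 39 mm high above the bed, with a skirt 35 mm wide at its foot.
- clamp_lever (a joint): Clamp lever about its bolt, rad, growing clockwise seen from above (tighter), at most 2.7. At 0 it points to the trimmer's -x, at 1.57 to its +y. Slack at the start, 0 to 0.35. It swings under 3.5 N at the ball until it bites, somewhere from 0.5 to 1.5 rad: different each time, hidden under the skirt, only to be felt.
- lever_ball (a point): Centre of the lever's 18 mm ball, 62 mm from the bolt's axis, 44 mm above the bed; a 9 mm bar joins it to the hub; push it sideways. Past the bite it stiffens by 1.2 N per 0.1 rad. Firmly tight: 7 to 9 N of push while it turns (below 6 loose, over 10 overtightened). Let go, it springs back a little and stays tight; a tool at rest behind it feels less than one turning it.
- seal_stamp: Bystander: small black stamp with a ring handle, 46 x 46 x 79 mm, on the table beyond the trimmer to the right; origin under its centre.
- eraser: Bystander: white eraser in a card sleeve, 20 x 43 x 12 mm, on the table in front of the trimmer to the right; origin under its centre.
- stapler: Bystander: dark red stapler, 34 x 144 x 44 mm, on the table to the left of the trimmer; origin under its centre.
- sharpener: Bystander: small grey metal pencil sharpener, 15 x 26 x 12 mm, on the table in front to the left; origin under its centre.
There are look-alikes about, which are no part of the job. Of the things that look like the pad, the larger one is meant.

How it is judged:
On the way, in this order (a step that is already met when the one before it is completed fails the run):
1. with the clamp still slack, the fence has been slid up until the pad is home between it and the cutter rail, square to both (y of pad in the frame of trimmer below -0.083 m and angle between the y axis of pad and the y axis of trimmer, either way round below 0.02 rad and y of fence in the frame of trimmer between -0.0375 and -0.033 m and angle between the y axis of fence and the y axis of trimmer, either way round below 0.015 rad and angle between pad's own z axis and vertical below 0.05 rad and contact force between fence and trimmer below 20 N), for 0.2 s.
2. the clamp lever has been tightened with the fence in that place (y of pad in the frame of trimmer below -0.083 m and angle between the y axis of pad and the y axis of trimmer, either way round below 0.02 rad and y of fence in the frame of trimmer between -0.0375 and -0.033 m and angle between the y axis of fence and the y axis of trimmer, either way round below 0.015 rad and angle between pad's own z axis and vertical below 0.05 rad and contact force between fence and trimmer above 25 N), for 0.2 s.
At the end, for the whole second after the job is handed in: the pad is home against the cutter rail (within 2 mm and 0.02 rad), the fence bears squarely on it (front face 100 mm from the rail within 2 to 2.5 mm, within 0.015 rad), the clamp holds the fence's foot down on the bed with over 25 N, and fence and pad are at rest (all of step 2 and linear speed of each of fence, pad below 0.01 m/s); the robot touches nothing.
It fails at once if the pad is squeezed hard by the fence (over 25 N) (contact force between fence and pad above 25 N).
It fails at once if the clamp is overtightened (the foot pressed on the bed with over 90 N) (contact force between fence and trimmer above 90 N).
It fails at once if a bystander (seal stamp, eraser, stapler or sharpener) is knocked about (distance of any of seal_stamp, eraser, stapler, sharpener from where it was at the start of the episode above 0.02 m).
It also fails if it takes over 54 s, if anything falls off the work surface, if the arm or the gripper's body presses on something with over 40 N, if the wrist force passes 120 N, or if a joint passes its speed limit or range.

## Working session

There is one attempt and no reset: what is moved stays moved. The work goes in short steps, Python scripts to look and compute and a tool call to move; the robot and the scene stay as the last step left them, time stands still between calls to the robot, and variables do not carry over. Pictures are saved under pics/ and viewed, and the job is handed in when it is done.

Besides the shell and the picture viewer there is one more tool, called by a JSON object that holds its "method" and its "body", one argument or row to a line. move_arm: Moves the arm, as the interface text tells. Its arguments: {"type":"object","properties":{"motion":{"type":"array","items":{"type":"array","items":{"type":"number"}}}},"required":["motion"]}

```bash
mkdir -p pics; ls; cat > h.py <<'E'
import numpy as np, cv2
from bench import ctrl
def cal(n):
    c=ctrl.calibration(n); K=np.array([[c['fx'],0,c['cx']],[0,c['fy'],c['cy']],[0,0,1]]); R=cv2.Rodrigues(np.array(c['rvec'],float))[0]; return K,R,np.array(c['tvec'],float)
def plane(n,u,v,z):
    K,R,t=cal(n); d=R.T@np.linalg.inv(K)@np.array([u,v,1.]); o=-R.T@t; return o+d*(z-o[2])/d[2]
def proj(n,p):
    K,R,t=cal(n); q=K@(R@np.array(p)+t); return q[:2]/q[2]
def save(n,f):
    im,d=ctrl.read_camera(n); cv2.imwrite('pics/'+f+'.png',im[:,:,::-1]); np.savez('pics/'+f+'.npz',im=im,d=d); return im,d
E
python3 - <<'E'
from h import *
for n in ('top','side'):
    save(n,n+'0'); K,R,t=cal(n); print(n,K[0,0],-R.T@t, R[2])
print(ctrl.observe())
E
```

```text
pics
top 349.4891197231598 [0.48957251 0.17758061 1.00861619] [ 0.04973489 -0.02227423 -0.99851405]
side 370.52497017625825 [ 0.41428242 -0.65697768  0.64243474] [ 0.11930817  0.82113835 -0.55811949]
{'clock': 0.1, 'q': array([-1.47298830e+00,  3.42619637e-01,  1.52489396e+00,  1.10404462e-06,
        1.27541526e+00, -1.45988613e-01]), 'joint_velocities': array([ 1.05315384e-03, -2.12773576e-03, -3.42129097e-03,  1.67216518e-05,
        2.45200518e-04, -4.22809452e-04]), 'joint_torque': array([ 2.03177944e-03, -4.34446263e+01, -2.46490180e+01, -1.87478290e-04,
        4.66305268e-03, -1.18392344e-05]), 'eef_pos': array([ 0.12672517, -0.5091459 ,  0.25272239]), 'ee_rot': array([-6.67893982e-04,  9.92579393e-01,  1.21596474e-01,  1.66210341e-05]), 'contact_force': array([-0.41561469, -0.1376119 , -0.23226929]), 'torque': array([-0.04093111, -0.00785402, -0.01070239]), 'width': 0.08557031383804592}
```

View pics/top0.png

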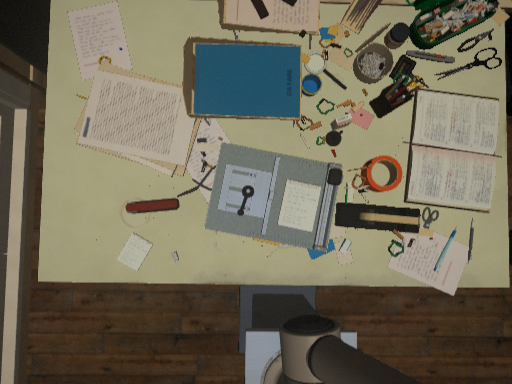

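View pics/side0.png

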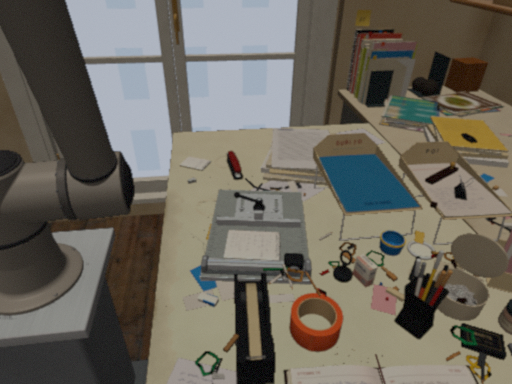

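```bash
python3 - <<'E'
import cv2
a=cv2.imread('pics/top0.png')[130:260,195:350]; cv2.imwrite('pics/c1.png',cv2.resize(a,None,fx=5,fy=4.6,interpolation=2)) if 0 else cv2.imwrite('pics/c1.png',cv2.resize(a,(155*4,130*4),interpolation=2))
a=cv2.imread('pics/side0.png')[180:285,190:320]; cv2.imwrite('pics/c2.png',cv2.resize(a,(130*5,105*5),interpolation=2))
E
```

```text
(no output)
```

View pics/c1.png

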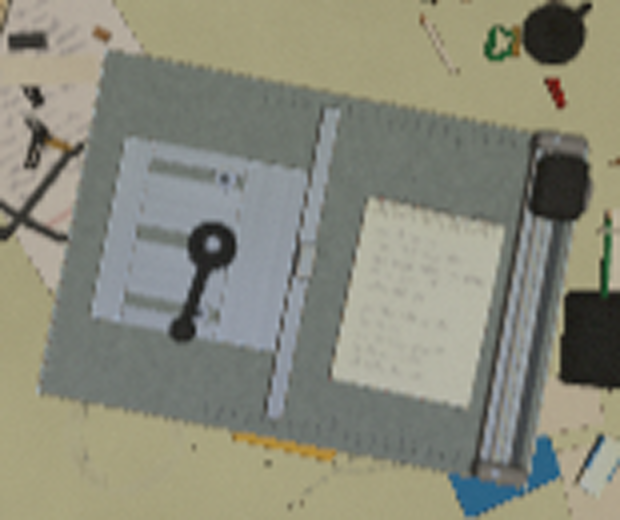

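View pics/c2.png

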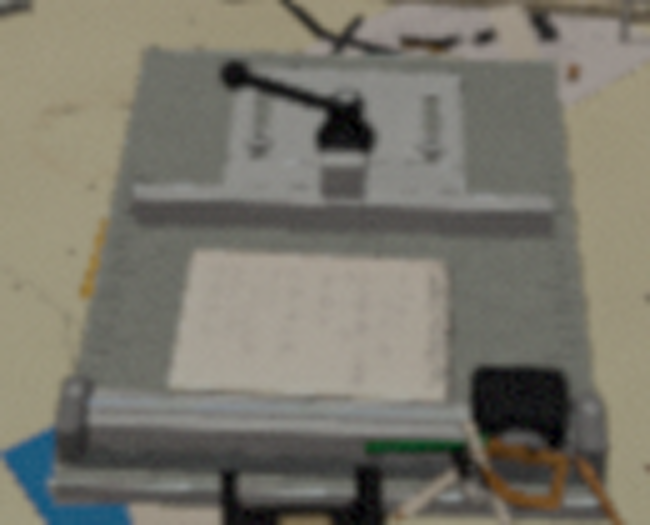

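```bash
cat >> h.py <<'E'
def cloud(n,f):
    z=np.load('pics/'+f+'.npz'); d=z['d'].astype(float); K,R,t=cal(n); v,u=np.mgrid[:384,:512]
    P=np.stack([(u-K[0,2])/K[0,0]*d,(v-K[1,2])/K[1,1]*d,d],-1)
    return (P-t)@R, z['im'], d
E
python3 - <<'E'
from h import *
P,im,d=cloud('top','top0')
def c(u,v): return u/4+195-.375, v/4+130-.375
TL=plane('top',*c(108,52),.02);BL=plane('top',*c(42,393),.02)
F1=plane('top',*c(331,110),.04);F2=plane('top',*c(275,415),.04)
H=plane('top',*c(212,243),.059)
R1=plane('top',*c(533,150),.038);R2=plane('top',*c(482,460),.038)
B=plane('top',*c(182,329),.064)
pads=[plane('top',*c(*p),.029) for p in [(369,197),(505,227),(468,408),(332,380)]]
for n,p in dict(TL=TL,BL=BL,F1=F1,F2=F2,H=H,R1=R1,R2=R2,B=B,p0=pads[0],p1=pads[1],p2=pads[2],p3=pads[3]).items(): print(n,p.round(4))
for a,b in((BL,TL),(F2,F1),(R2,R1),(pads[3],pads[0]),(pads[2],pads[1])): v=a-b;v=-v; print(np.degrees(np.arctan2(v[1],v[0])),np.linalg.norm(v))
roi=np.zeros(d.shape,bool);roi[140:255,200:345]=1
for lo,hi in((.012,.023),(.033,.045),(.05,.075)):
    m=(roi&(P[...,2]>lo)&(P[...,2]<hi)&(d>0)).astype(np.uint8)*255
    cv2.imwrite(f'pics/m{lo}.png',m); 
    n,l,s,ce=cv2.connectedComponentsWithStats(m)
    for i in range(1,n):
        if s[i,4]>15:
            q=P[l==i]; r=cv2.minAreaRect(q[:,:2].astype(np.float32)*1000); print(lo,s[i,4],r,np.median(q[:,2]))
E
```

```text
TL [0.6837 0.2347 0.02  ]
BL [0.441 0.276 0.02 ]
F1 [0.6422 0.0771 0.04  ]
F2 [0.4294 0.1131 0.04  ]
H [0.5465 0.159  0.059 ]
R1 [ 0.6172 -0.0655  0.038 ]
R2 [ 0.4004 -0.0312  0.038 ]
B [0.4877 0.1784 0.064 ]
p0 [0.5828 0.0483 0.029 ]
p1 [ 0.5633 -0.0482  0.029 ]
p2 [ 0.4357 -0.023   0.029 ]
p3 [0.4537 0.0728 0.029 ]
-9.666684030350078 0.24614475175795975
-9.618135855441512 0.21584675707808984
-9.007781134197035 0.21947018880084543
-10.755954874944468 0.13134265173936846
-11.181973346250691 0.13012565731552883
0.012 46 ((693.76904296875, -87.8118896484375), (11.882223129272461, 38.0387077331543), 1.185970425605774) 0.015120491407148273
0.012 5282 ((538.1363525390625, 105.17472839355469), (312.8691711425781, 250.37843322753906), 79.9599838256836) 0.019883043892780897
0.012 26 ((663.109375, -86.98613739013672), (22.928375244140625, 8.316902160644531), 19.24388885498047) 0.016963059443344756
0.012 59 ((601.9970092773438, 181.8220672607422), (19.47249412536621, 46.49026107788086), 8.868947982788086) 0.020071858588452514
0.012 75 ((551.9117431640625, 195.48565673828125), (28.3392791748046
[... 664 characters left out ...]
247.0035858154297), 79.905029296875) 0.039079456003828464
0.033 58 ((547.6004638671875, 158.88528442382812), (30.88863754272461, 30.783445358276367), 0.8938696384429932) 0.03655039482042708
0.033 159 ((476.3302001953125, 106.35895538330078), (12.103334426879883, 97.64190673828125), 79.7353286743164) 0.03975568863051419
0.05 217 ((589.7349243164062, -81.62274169921875), (40.49068832397461, 43.63347625732422), 82.8606185913086) 0.06429825936235262
0.05 131 ((518.642578125, 168.89535522460938), (18.892480850219727, 79.42442321777344), 70.8851547241211) 0.059748598782764555
0.05 40 ((536.270751953125, 95.9154052734375), (12.075439453125, 23.670732498168945), 79.6165542602539) 0.06470688342071146
```

```bash
cat >> h.py <<'E'
PSI=np.radians(-10.05); O=np.array([.534,.0851])
TX=np.array([np.cos(PSI),np.sin(PSI)]); TY=np.array([-np.sin(PSI),np.cos(PSI)])
def st(tx=None,ty=None,z=None,hd=None):
    s=ctrl.observe(); w,a,b,c=s['ee_rot']; from scipy.spatial.transform import Rotation as Ro
    M=Ro.from_quat([a,b,c,w]).as_matrix(); h=np.degrees(np.arctan2(M[1,0],M[0,0])); p=s['eef_pos']; d=p[:2]-O
    f=s['contact_force']; print('t%.2f'%s['clock'],'tr',(d@TX).round(4),(d@TY).round(4),'z',p[2].round(4),'h-80',(h-79.95).round(2),'tilt',M[2,2].round(5),'F tr',(f[:2]@TX).round(2),(f[:2]@TY).round(2),f[2].round(2),'w',s['width'].round(3))
    if tx is not None:
        g=O+tx*TX+ty*TY; D=M.T@np.array([*(g-p[:2]),z-p[2]]); print('tool delta cm',(D*100).round(2),'rz',round(-(79.95+hd-h),2))
    return s
E
python3 -c "
from h import *
print(ctrl.tips_ahead); st(0,.037,.2,0)"
```

```text
0.022Traceback (most recent call last):
  File "<string>", line 3, in <module>
    print(ctrl.tips_ahead); st(0,.037,.2,0)
                            ~~^^^^^^^^^^^^^
  File "h.py", line 20, in st
    f=s['contact_force']; print('t%.2f'%s['clock'],'tr',(d@TX).round(4),(d@TY).round(4),'z',p[2].round(4),'h-80',(h-79.95).round(2),'tilt',M[2,2].round(5),'F tr',(f[:2]@TX).round(2),(f[:2]@TY).round(2),f[2].round(2),'w',s['width'].round(3))
                                                                                                                                                                                                                            ^^^^^^^^^^^^^^^^
AttributeError: 'float' object has no attribute 'round'
```

{"method": "move_arm", "body": {
  "motion": [
    [16, -13, 0, 0, 0, -34, -1],
    [16, -13, 0, 0, 0, -34, -1],
    [16, -13, 0, 0, 0, -34, -1],
    [16, -13, 0, 0, 0, -34, -1],
    [16, -13, 0, 0, 0, -34, -1]
  ]
}}

```text
clock: 0.52
eef_pos: [0.2513, -0.3427, 0.253]
ee_rot: [-0.0, 0.912, 0.409, 0.0]
contact_force: [0.7, -0.4, -0.5]
width: 0.0257
```

```bash
python3 -c "
from h import *
print(ctrl.tips_ahead); st(0,.037,.2,0)"
```

```text
0.022Traceback (most recent call last):
  File "<string>", line 3, in <module>
    print(ctrl.tips_ahead); st(0,.037,.2,0)
                            ~~^^^^^^^^^^^^^
  File "h.py", line 20, in st
    f=s['contact_force']; print('t%.2f'%s['clock'],'tr',(d@TX).round(4),(d@TY).round(4),'z',p[2].round(4),'h-80',(h-79.95).round(2),'tilt',M[2,2].round(5),'F tr',(f[:2]@TX).round(2),(f[:2]@TY).round(2),f[2].round(2),'w',s['width'].round(3))
                                                                                                                                                                                                                            ^^^^^^^^^^^^^^^^
AttributeError: 'float' object has no attribute 'round'
```

```bash
sed -i "s/s\['width'\].round(3)/round(s['width'],3)/" h.py; python3 -c "
from h import *
st(0,.037,.2,0)"
```

```text
t0.52 tr -0.2037 -0.4705 z 0.253 h-80 -31.65 tilt -1.0 F tr 0.76 -0.27 -0.5 w 0.026
tool delta cm [53.89 -9.29  5.33] rz -31.65
```

{"method": "move_arm", "body": {
  "motion": [
    [20, -4, 0, 0, 0, -31.65, -1],
    [20, -4, 0, 0, 0, -31.65, -1],
    [20, -4, 0, 0, 0, -31.65, -1],
    [20, -4, 0, 0, 0, -31.65, -1],
    [20, -4, 0, 0, 0, -31.65, -1]
  ]
}}

```text
clock: 0.93
eef_pos: [0.3553, -0.167, 0.2532]
ee_rot: [-0.0, 0.766, 0.643, 0.0]
contact_force: [1.1, -0.6, -0.7]
width: 0.0001
```

```bash
python3 -c "
from h import *
st(0,.037,.2,0)"
```

```text
t0.93 tr -0.132 -0.2794 z 0.2532 h-80 0.04 tilt -1.0 F tr 1.15 -0.43 -0.69 w 0.0
tool delta cm [31.63 13.22  5.33] rz 0.04
```

{"method": "move_arm", "body": {
  "motion": [
    [18.5, 7.7, 0, 0, 0, 0, -1],
    [18.5, 7.7, 0, 0, 0, 0, -1],
    [18.5, 7.7, 0, 0, 0, 0, -1],
    [18.5, 7.7, 0, 0, 0, 0, -1],
    [18.5, 7.7, 0, 0, 0, 0, -1]
  ]
}}

```text
clock: 1.35
eef_pos: [0.4647, 0.0015, 0.2531]
ee_rot: [-0.0, 0.768, 0.641, 0.0]
contact_force: [1.1, -1.0, -0.3]
width: 0.0004
```

```bash
python3 -c "
from h import *
st(0,.037,.12,0)"
```

```text
t1.35 tr -0.0536 -0.0944 z 0.2531 h-80 -0.27 tilt -1.0 F tr 1.26 -0.74 -0.27 w 0.0
tool delta cm [13.16  5.3  13.31] rz -0.27
```

{"method": "move_arm", "body": {
  "motion": [
    [13.2, 5.3, 13.3, 0, 0, -0.3, -1],
    [13.2, 5.3, 13.3, 0, 0, -0.3, -1],
    [13.2, 5.3, 13.3, 0, 0, -0.3, -1],
    [13.2, 5.3, 13.3, 0, 0, -0.3, -1],
    [13.2, 5.3, 13.3, 0, 0, -0.3, -1]
  ]
}}

```text
clock: 1.77
eef_pos: [0.5395, 0.1212, 0.1171]
ee_rot: [-0.001, 0.766, 0.643, -0.001]
contact_force: [-1.1, -0.3, 0.1]
width: 0.0001
```

```bash
python3 -c "
from h import *
st(0,.037,.12,0);save('top','t1');save('side','s1')
a=cv2.imread('pics/side'+'0.png') 
a=cv2.imread('pics/s1.png')[150:290,180:330]; cv2.imwrite('pics/s1c.png',cv2.resize(a,(600,560)))"
```

```text
t1.77 tr -0.0008 0.0365 z 0.1171 h-80 0.03 tilt -1.0 F tr -0.99 -0.5 0.1 w 0.0
tool delta cm [ 0.05  0.08 -0.29] rz 0.03
```

View pics/s1c.png

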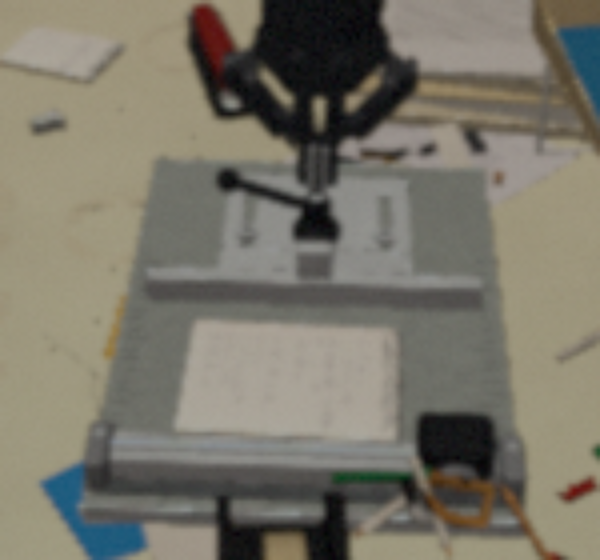

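The gripper's shut tips (crop ~317,170) are above the gap between the hub and the tab (crop ~317,262), in line with the tab. I'll go down behind the tab now.

{"method": "move_arm", "body": {
  "motion": [
    [0, 0.1, 2, 0, 0, 0, -1],
    [0, 0.1, 3.5, 0, 0, 0, -1],
    [0, 0.1, 4.9, 0, 0, 0, -1],
    [0, 0.1, 4.9, 0, 0, 0, -1]
  ]
}}

```text
clock: 2.2
eef_pos: [0.5391, 0.118, 0.0695]
ee_rot: [-0.001, 0.767, 0.642, -0.002]
contact_force: [-1.6, -0.5, 0.3]
width: 0.0
```

```bash
python3 -c "
from h import *
st(0,.029,.068,0)"
```

```text
t2.20 tr -0.0007 0.0333 z 0.0695 h-80 -0.06 tilt -0.99999 F tr -1.5 -0.76 0.26 w 0.0
tool delta cm [-0.43  0.07  0.15] rz -0.06
```

{"method": "move_arm", "body": {
  "motion": [
    [0, 0, 0, 0, 0, 0, -1],
    [0, 0, 0, 0, 0, 0, -1],
    [0, 0, 0, 0, 0, 0, -1]
  ]
}}

```text
clock: 2.45
eef_pos: [0.5415, 0.1186, 0.0727]
ee_rot: [0.001, 0.767, 0.642, 0.001]
contact_force: [-0.3, -0.5, -0.4]
width: 0.0004
```

```bash
python3 -c "
from h import *
st(0,.029,.068,0)"
```

```text
t2.45 tr 0.0016 0.0343 z 0.0727 h-80 -0.05 tilt -1.0 F tr -0.16 -0.55 -0.4 w 0.0
tool delta cm [-0.53 -0.16  0.47] rz -0.05
```

{"method": "move_arm", "body": {
  "motion": [
    [-0.1, -0.1, 0.3, 0, 0, 0, -1],
    [-0.3, -0.1, 0.3, 0, 0, 0, -1],
    [-0.3, -0.1, 0.3, 0, 0, 0, -1]
  ]
}}

```text
clock: 2.7
eef_pos: [0.5392, 0.1157, 0.0685]
ee_rot: [0.0, 0.767, 0.642, -0.0]
contact_force: [0.7, -0.4, 0.1]
width: -0.0
```

```bash
python3 -c "
from h import *
st(0,.029,.068,0);print(ctrl.observe()['joint_velocities'])"
```

```text
t2.70 tr -0.0002 0.0311 z 0.0685 h-80 -0.04 tilt -1.0 F tr 0.79 -0.22 0.1 w -0.0
tool delta cm [-0.21  0.02  0.05] rz -0.04
[ 0.00169063  0.00207491 -0.00564932  0.00391376  0.001482    0.00555774]
```

{"method": "move_arm", "body": {
  "motion": [
    [-0.1, 0, 0, 0, 0, 0, -1],
    [-0.2, 0, 0, 0, 0, 0, -1],
    [-0.3, 0, 0, 0, 0, 0, -1],
    [-0.4, 0, 0, 0, 0, 0, -1],
    [-0.5, 0, 0, 0, 0, 0, -1]
  ]
}}

```text
clock: 3.12
eef_pos: [0.5386, 0.1112, 0.0684]
ee_rot: [0.0, 0.767, 0.642, 0.0]
contact_force: [0.3, 1.9, 0.6]
width: -0.0002
```

```bash
python3 -c "
from h import *
st(0,.029,.068,0)"
```

```text
t3.12 tr -0.0001 0.0265 z 0.0684 h-80 -0.03 tilt -1.0 F tr 0.01 1.91 0.63 w -0.0
tool delta cm [0.25 0.01 0.04] rz -0.03
```

{"method": "move_arm", "body": {
  "motion": [
    [-0.1, 0, 0, 0, 0, 0, -1],
    [-0.2, 0, 0, 0, 0, 0, -1],
    [-0.3, 0, 0, 0, 0, 0, -1],
    [-0.4, 0, 0, 0, 0, 0, -1],
    [-0.5, 0, 0, 0, 0, 0, -1]
  ]
}}

```text
clock: 3.53
eef_pos: [0.5376, 0.1062, 0.0683]
ee_rot: [0.0, 0.767, 0.642, 0.0]
contact_force: [0.1, 2.8, 0.4]
width: -0.0002
```

```bash
python3 -c "
from h import *
st(0,.029,.068,0)"
```

```text
t3.53 tr -0.0001 0.0214 z 0.0683 h-80 -0.03 tilt -1.0 F tr -0.38 2.76 0.44 w -0.0
tool delta cm [0.76 0.01 0.03] rz -0.03
```

{"method": "move_arm", "body": {
  "motion": [
    [-0.2, 0, 0, 0, 0, 0, -1],
    [-0.4, 0, 0, 0, 0, 0, -1],
    [-0.6, 0, 0, 0, 0, 0, -1],
    [-0.8, 0, 0, 0, 0, 0, -1],
    [-1.0, 0, 0, 0, 0, 0, -1]
  ]
}}

```text
clock: 3.95
eef_pos: [0.5358, 0.0962, 0.0683]
ee_rot: [0.0, 0.767, 0.642, 0.0]
contact_force: [0.4, 2.6, 2.4]
width: -0.0001
```

```bash
python3 -c "
from h import *
st()"
```

```text
t3.95 tr -0.0001 0.0112 z 0.0683 h-80 -0.04 tilt -1.0 F tr -0.06 2.61 2.45 w -0.0
```

{"method": "move_arm", "body": {
  "motion": [
    [-0.2, 0, 0, 0, 0, 0, -1],
    [-0.4, 0, 0, 0, 0, 0, -1],
    [-0.6, 0, 0, 0, 0, 0, -1],
    [-0.8, 0, 0, 0, 0, 0, -1]
  ]
}}

```text
clock: 4.28
eef_pos: [0.5344, 0.0883, 0.0683]
ee_rot: [0.0, 0.767, 0.642, 0.0]
contact_force: [1.0, 2.7, 1.4]
width: 0.0002
```

```bash
python3 -c "
from h import *
st()"
```

```text
t4.28 tr -0.0001 0.0032 z 0.0683 h-80 -0.03 tilt -1.0 F tr 0.46 2.84 1.41 w 0.0
```

{"method": "move_arm", "body": {
  "motion": [
    [-0.1, 0, 0, 0, 0, 0, -1],
    [-0.2, 0, 0, 0, 0, 0, -1],
    [-0.3, 0, 0, 0, 0, 0, -1],
    [-0.4, 0, 0, 0, 0, 0, -1],
    [-0.5, 0, 0, 0, 0, 0, -1]
  ]
}}

```text
clock: 4.7
eef_pos: [0.5335, 0.0837, 0.0683]
ee_rot: [-0.0, 0.767, 0.642, 0.0]
contact_force: [0.4, 4.1, 3.1]
width: 0.0006
```

```bash
python3 -c "
from h import *
st()"
```

```text
t4.70 tr -0.0002 -0.0015 z 0.0683 h-80 -0.04 tilt -1.0 F tr -0.35 4.08 3.07 w 0.001
```

{"method": "move_arm", "body": {
  "motion": [
    [-0.1, 0, 0, 0, 0, 0, -1],
    [-0.2, 0, 0, 0, 0, 0, -1],
    [-0.3, 0, 0, 0, 0, 0, -1],
    [-0.4, 0, 0, 0, 0, 0, -1]
  ]
}}

```text
clock: 5.03
eef_pos: [0.5328, 0.0796, 0.0683]
ee_rot: [0.0, 0.766, 0.642, 0.0]
contact_force: [0.6, 5.0, 3.6]
width: 0.0001
```

```bash
python3 -c "
from h import *
st()"
```

```text
t5.03 tr -0.0002 -0.0056 z 0.0683 h-80 -0.03 tilt -1.0 F tr -0.27 5.01 3.57 w 0.0
```

{"method": "move_arm", "body": {
  "motion": [
    [-0.1, 0, 0, 0, 0, 0, -1],
    [-0.2, 0, 0, 0, 0, 0, -1],
    [-0.3, 0, 0, 0, 0, 0, -1]
  ]
}}

```text
clock: 5.28
eef_pos: [0.5323, 0.0766, 0.0683]
ee_rot: [0.0, 0.766, 0.642, 0.0]
contact_force: [0.6, 4.6, 2.0]
width: -0.0002
```

```bash
python3 -c "
from h import *
st();save('top','t2')
a=cv2.imread('pics/t2.png')[130:260,195:350]; cv2.imwrite('pics/t2c.png',cv2.resize(a,(620,520)))
"
```

```text
t5.28 tr -0.0001 -0.0087 z 0.0683 h-80 -0.03 tilt -1.0 F tr -0.21 4.61 2.04 w -0.0
```

View pics/t2c.png

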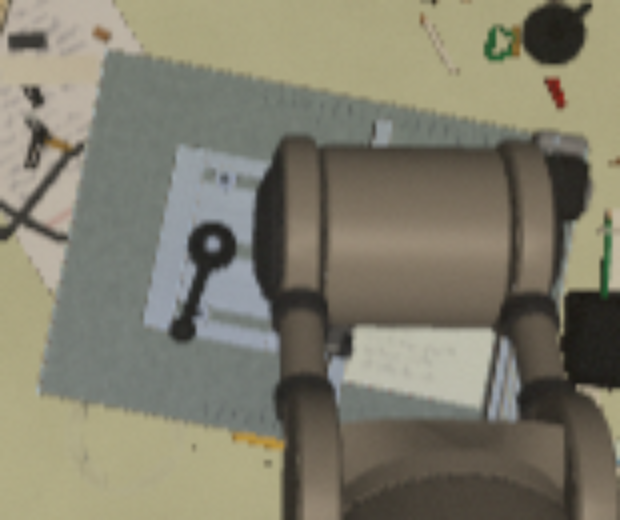

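The arm covers the middle of the picture. The pad's lower right corner (crop ~480,405) is still a little short of the cutter rail, so I'll continue in finer steps.

{"method": "move_arm", "body": {
  "motion": [
    [-0.1, 0, 0, 0, 0, 0, -1],
    [-0.2, 0, 0, 0, 0, 0, -1]
  ]
}}

```text
clock: 5.5
eef_pos: [0.532, 0.0746, 0.0683]
ee_rot: [0.0, 0.767, 0.642, 0.0]
contact_force: [0.7, 5.4, 3.9]
width: 0.0004
```

```bash
python3 -c "
from h import *
st()"
```

```text
t5.50 tr -0.0001 -0.0107 z 0.0683 h-80 -0.03 tilt -1.0 F tr -0.25 5.47 3.86 w 0.0
```

{"method": "move_arm", "body": {
  "motion": [
    [-0.05, 0, 0, 0, 0, 0, -1],
    [-0.1, 0, 0, 0, 0, 0, -1]
  ]
}}

```text
clock: 5.67
eef_pos: [0.5319, 0.0742, 0.0684]
ee_rot: [-0.0, 0.767, 0.642, 0.001]
contact_force: [0.5, 9.8, 2.2]
width: 0.0002
```

```bash
python3 -c "
from h import *
st()"
```

```text
t5.67 tr -0.0001 -0.0111 z 0.0684 h-80 -0.06 tilt -1.0 F tr -1.17 9.74 2.19 w 0.0
```

{"method": "move_arm", "body": {
  "motion": [
    [0, 0, 0, 0, 0, 0, -1],
    [0, 0, 0, 0, 0, 0, -1],
    [0, 0, 0, 0, 0, 0, -1]
  ]
}}

```text
clock: 5.92
eef_pos: [0.5319, 0.0743, 0.0684]
ee_rot: [-0.0, 0.767, 0.642, 0.0]
contact_force: [0.7, 7.0, 3.2]
width: 0.0001
```

```bash
python3 -c "
from h import *
st();save('top','t3');save('side','s3')
a=cv2.imread('pics/s3.png')[180:285,190:320]; cv2.imwrite('pics/s3c.png',cv2.resize(a,(650,525)))
"
```

```text
t5.92 tr -0.0002 -0.011 z 0.0684 h-80 -0.04 tilt -1.0 F tr -0.58 7.01 3.18 w 0.0
```

View pics/s3c.png

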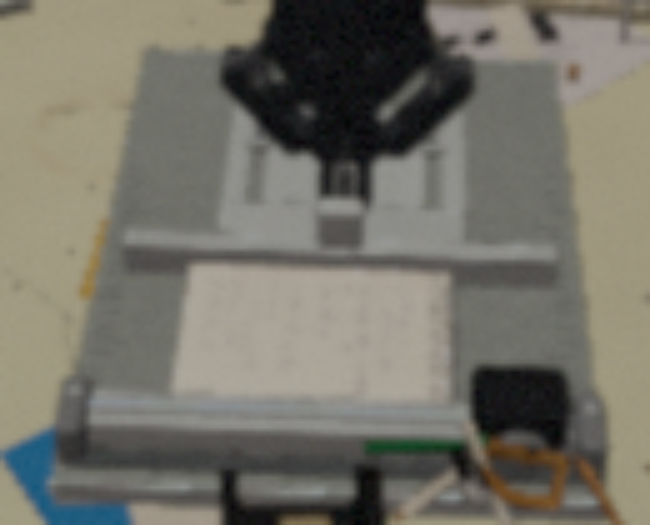

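{"method": "move_arm", "body": {
  "motion": [
    [0.3, 0, 0, 0, 0, 0, -1],
    [1.5, 0, 0, 0, 0, 0, -1],
    [2.0, 0, -3, 0, 0, 0, -1],
    [2.0, 0, -7, 0, 0, 0, -1],
    [2.0, -8, -9, 0, 0, 0, -1]
  ]
}}

```text
clock: 6.43
eef_pos: [0.5043, 0.1001, 0.1539]
ee_rot: [0.005, 0.767, 0.642, 0.006]
contact_force: [1.0, -0.3, 1.1]
width: 0.0001
```

{"method": "move_arm", "body": {
  "motion": [
    [0, -4, 0, 0, 0, 0, -1],
    [2, -8, 0, 0, 0, 0, -1],
    [4, -8, 0, 0, 0, 0, -1],
    [4, -8, 0, 0, 0, 0, -1]
  ]
}}

```text
clock: 6.77
eef_pos: [0.4218, 0.1562, 0.1485]
ee_rot: [-0.0, 0.766, 0.643, -0.0]
contact_force: [-0.0, -0.1, 0.5]
width: 0.0003
```

```bash
cat > meas.py <<'E'
from h import *
import sys
tag=sys.argv[1]
st();save('top','t'+tag)
P,im,d=cloud('top','t'+tag)
a=cv2.imread(f'pics/t{tag}.png')[130:260,195:350]; cv2.imwrite(f'pics/t{tag}c.png',cv2.resize(a,(620,520)))
X=(P[...,:2]-O)@TX; Y=(P[...,:2]-O)@TY; Z=P[...,2]; ok=d>0
f=ok&(Z>.036)&(Z<.044)&(abs(X)<.108)&(Y<.02)&(Y>-.06)
for lo,hi in((-.105,-.06),(-.06,-.015),(.015,.06),(.06,.105)):
    m=f&(X>lo)&(X<hi); print('fence seg',lo,m.sum(),np.percentile(Y[m],[2,50,98]).round(4) if m.sum() else '')
m=ok&(Z>.033)&(Z<.044)&(abs(X)<.07)&(Y<-.1)&(Y>-.2)
for lo,hi in((-.07,0),(0,.07)):
    k=m&(X>lo)&(X<hi); print('rail inner', k.sum(),np.percentile(Y[k],[2,98]).round(4) if k.sum() else '')
g=ok&(im.min(-1)>120)&(im[...,0].astype(int)-im[...,2]>15)&(abs(X)<.11)&(Y<.0)&(Y>-.14)&(Z>.024)&(Z<.034)
r=cv2.minAreaRect(np.stack([X[g],Y[g]],-1).astype(np.float32)*1000); print('pad',g.sum(),r, np.median(Z[g]))
E
python3 meas.py 4
```

```text
t6.77 tr -0.1229 0.0505 z 0.1485 h-80 0.11 tilt -1.0 F tr 0.01 -0.12 0.45 w 0.0
fence seg -0.105 2 [-0.0254 -0.0243 -0.0232]
fence seg -0.06 69 [-0.0341 -0.0282 -0.0226]
fence seg 0.015 71 [-0.0344 -0.0286 -0.023 ]
fence seg 0.06 69 [-0.0348 -0.0291 -0.0233]
rail inner 207 [-0.1861 -0.1347]
rail inner 198 [-0.1854 -0.114 ]
pad 1095 ((-8.80733871459961, -85.11961364746094), (98.58399963378906, 127.39146423339844), 89.66796875) 0.028948132356740104
```

View pics/t4c.png

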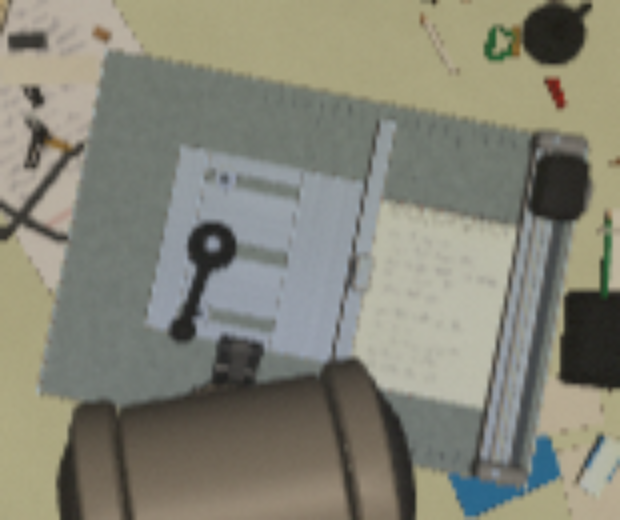

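```bash
cat > ang.py <<'E'
from h import *
import sys
P,im,d=cloud('top',sys.argv[1])
X=(P[...,:2]-O)@TX; Y=(P[...,:2]-O)@TY; Z=P[...,2]; ok=d>0
def fit(m,n):
    a,b=X[m],Y[m]
    for _ in range(3):
        p=np.polyfit(a,b,1); r=b-np.polyval(p,a); k=abs(r)<2.5*r.std(); a,b=a[k],b[k]
    print(n,len(a),'slope mrad',(p[0]*1e3).round(1),'y at 0',p[1].round(4), 'res',r.std().round(4))
yf=float(sys.argv[2])
fit(ok&(Z>.037)&(Z<.043)&(abs(X)<.108)&(abs(X)>.015)&(abs(Y-yf-.006)<.009),'fence top')
fit(ok&(Z>.033)&(Z<.042)&(abs(X)<.08)&(Y<-.13)&(Y>-.16),'rail top')
# edges in sub-pixel: board +y edge, pad edges by column jumps
gray=im.astype(float)
m=ok&(Z>.015)&(Z<.024)
# board +y edge: for each x bin the max Y
for lab,sel in (('board +y edge',(Z>.014)&(Z<.024)&(Y>.12)&(Y<.2)),('rail inner edge',(Z>.034)&(Z<.042)&(Y<-.1)&(Y>-.17)&(X<.08))):
    q=[]
    for x in np.arange(-.1,.1,.008):
        k=ok&sel&(abs(X-x)<.004)
        if k.sum()>3:
            q.append((x,np.max(Y[k])))
    q=np.array(q); p=np.polyfit(q[:,0],q[:,1],1); r=q[:,1]-np.polyval(p,q[:,0]); k=abs(r)<2*r.std(); p=np.polyfit(q[k,0],q[k,1],1); print(lab,(p*1e3).round(2))
pm=ok&(im.min(-1)>110)&(im[...,0].astype(int)-im[...,2]>12)&(abs(X)<.11)&(Y<-.03)&(Y>-.14)&(Z>.025)&(Z<.033)
for s in(1,-1):
    q=[]
    for x in np.arange(-.06,.05,.008):
        k=pm&(abs(X-x)<.004)
        if k.sum()>5: q.append((x,s*np.max(s*Y[k])))
    q=np.array(q)
    if len(q)>3: p=np.polyfit(q[:,0],q[:,1],1); print('pad edge',s,(p*1e3).round(2),len(q))
E
python3 ang.py t4 -.035; echo; python3 ang.py top0 .005
```

```text
fence top 207 slope mrad -9.2 y at 0 -0.0285 res 0.0035
rail top 368 slope mrad 8.7 y at 0 -0.1448 res 0.0069
board +y edge [ -0.45 176.22]
rail inner edge [   1.18 -135.21]
pad edge 1 [ 13.33 -37.59] 14
pad edge -1 [ -10.18 -134.11] 14

fence top 267 slope mrad -0.2 y at 0 0.0108 res 0.0035
rail top 364 slope mrad 7.9 y at 0 -0.1446 res 0.007
board +y edge [9.0000e-02 1.7624e+02]
rail inner edge [   7.31 -135.03]
pad edge 1 [ -1.27 -30.76] 14
pad edge -1 [ -22.88 -123.56] 14
```

The pad is against the rail, but pad and fence are both about 9–10 mrad askew, with the −x side open. A small push on the rail's back on the −x side should square them before I clamp.

{"method": "move_arm", "body": {
  "motion": [
    [-2.5, 3.5, 0, 0, 0, 0, -1],
    [-5.4, 6.8, 1, 0, 0, 0, -1],
    [-5.4, 6.8, 4.5, 0, 0, 0, -1],
    [-5.4, 6.8, 7.0, 0, 0, 0, -1],
    [-5.4, 6.8, 7.0, 0, 0, 0, -1]
  ]
}}

```text
clock: 7.23
eef_pos: [0.4789, 0.0872, 0.0739]
ee_rot: [-0.003, 0.767, 0.641, -0.004]
contact_force: [-2.7, 0.8, 0.4]
width: 0.0002
```

```bash
python3 -c "
from h import *
st(-.055,-.003,.051,0)"
```

```text
t7.23 tr -0.0546 -0.0076 z 0.0739 h-80 -0.15 tilt -0.99996 F tr -2.81 0.29 0.37 w 0.0
tool delta cm [ 0.46 -0.02  2.29] rz -0.15
```

{"method": "move_arm", "body": {
  "motion": [
    [0, 0, 0, 0, 0, 0, -1],
    [0, 0, 0, 0, 0, 0, -1],
    [0.3, 0, 1.0, 0, 0, 0, -1],
    [0.3, 0, 2.0, 0, 0, 0, -1],
    [0.3, 0, 2.0, 0, 0, 0, -1]
  ]
}}

```text
clock: 7.65
eef_pos: [0.481, 0.0921, 0.0574]
ee_rot: [-0.0, 0.766, 0.643, -0.001]
contact_force: [0.4, -0.3, -1.2]
width: -0.0001
```

{"method": "move_arm", "body": {
  "motion": [
    [0, 0, 0, 0, 0, 0, -1],
    [0, 0, 0, 0, 0, 0, -1]
  ]
}}

```text
clock: 7.82
eef_pos: [0.4818, 0.0919, 0.0586]
ee_rot: [0.0, 0.766, 0.642, 0.0]
contact_force: [-0.3, -0.2, -0.2]
width: -0.0004
```

```bash
python3 -c "
from h import *
st(-.055,-.0115,.051,0)"
```

```text
t7.82 tr -0.0526 -0.0024 z 0.0586 h-80 -0.01 tilt -1.0 F tr -0.31 -0.22 -0.17 w -0.0
tool delta cm [-0.91 -0.24  0.76] rz -0.01
```

{"method": "move_arm", "body": {
  "motion": [
    [0, -0.2, 0.4, 0, 0, 0, -1],
    [-0.2, -0.2, 0.7, 0, 0, 0, -1],
    [-0.4, -0.2, 0.7, 0, 0, 0, -1],
    [-0.6, -0.2, 0.7, 0, 0, 0, -1]
  ]
}}

```text
clock: 8.15
eef_pos: [0.4785, 0.086, 0.0512]
ee_rot: [-0.0, 0.766, 0.642, -0.0]
contact_force: [0.4, 0.2, -0.0]
width: 0.0001
```

```bash
python3 -c "
from h import *
st(-.055,-.0115,.051,0)"
```

```text
t8.15 tr -0.0548 -0.0088 z 0.0512 h-80 -0.03 tilt -1.0 F tr 0.4 0.3 -0.02 w 0.0
tool delta cm [-0.27 -0.02  0.02] rz -0.03
```

{"method": "move_arm", "body": {
  "motion": [
    [-0.1, 0, 0, 0, 0, 0, -1],
    [-0.2, 0, 0, 0, 0, 0, -1],
    [-0.25, 0, 0, 0, 0, 0, -1]
  ]
}}

```text
clock: 8.4
eef_pos: [0.4783, 0.0838, 0.0514]
ee_rot: [-0.0, 0.767, 0.642, 0.0]
contact_force: [-0.6, 4.2, -0.6]
width: -0.0
```

```bash
python3 -c "
from h import *
st(-.055,-.0115,.051,0)"
```

```text
t8.40 tr -0.0546 -0.011 z 0.0514 h-80 -0.06 tilt -1.0 F tr -1.37 4.03 -0.6 w -0.0
tool delta cm [-0.05 -0.04  0.04] rz -0.06
```

{"method": "move_arm", "body": {
  "motion": [
    [-0.05, 0, 0, 0, 0, 0, -1],
    [-0.1, 0, 0, 0, 0, 0, -1]
  ]
}}

```text
clock: 8.57
eef_pos: [0.4782, 0.0837, 0.0515]
ee_rot: [-0.0, 0.767, 0.642, 0.001]
contact_force: [0.3, 11.3, -1.9]
width: -0.0003
```

```bash
python3 -c "
from h import *
st(-.055,-.0115,.051,0)"
```

```text
t8.57 tr -0.0547 -0.0112 z 0.0515 h-80 -0.07 tilt -1.0 F tr -1.67 11.18 -1.95 w -0.0
tool delta cm [-0.03 -0.03  0.05] rz -0.07
```

{"method": "move_arm", "body": {
  "motion": [
    [-0.03, 0, 0, 0, 0, 0, -1],
    [-0.05, 0, 0, 0, 0, 0, -1]
  ]
}}

```text
clock: 8.73
eef_pos: [0.4782, 0.0836, 0.0515]
ee_rot: [-0.001, 0.767, 0.642, 0.001]
contact_force: [0.7, 11.1, -0.5]
width: -0.0
```

```bash
python3 -c "
from h import *
st(-.055,-.0115,.051,0);save('top','t5')"; python3 ang.py t5 -.035
```

```text
t8.73 tr -0.0546 -0.0112 z 0.0515 h-80 -0.07 tilt -1.0 F tr -1.22 11.03 -0.52 w -0.0
tool delta cm [-0.03 -0.04  0.05] rz -0.07
fence top 131 slope mrad 4.8 y at 0 -0.0289 res 0.0034
rail top 142 slope mrad 167.3 y at 0 -0.1522 res 0.0062
board +y edge [ -0.38 176.2 ]
rail inner edge [ 159.77 -143.78]
pad edge 1 [  3.05 -37.52] 5
pad edge -1 [-2067.     -57.06] 5
```

{"method": "move_arm", "body": {
  "motion": [
    [0.3, 0, 0, 0, 0, 0, -1],
    [1.2, 0, -1, 0, 0, 0, -1],
    [2.0, 0, -4, 0, 0, 0, -1],
    [4.0, -3, -7, 0, 0, 0, -1],
    [6.0, -6.5, -9, 0, 0, 0, -1]
  ]
}}

```text
clock: 9.2
eef_pos: [0.4319, 0.1479, 0.1393]
ee_rot: [0.001, 0.767, 0.641, 0.001]
contact_force: [-0.3, 0.2, 0.8]
width: 0.0
```

{"method": "move_arm", "body": {
  "motion": [
    [0, -1, 0, 0, 0, 0, -1],
    [0, -1, 0, 0, 0, 0, -1],
    [0, -1, 0, 0, 0, 0, -1]
  ]
}}

```text
clock: 9.45
eef_pos: [0.4205, 0.1495, 0.1374]
ee_rot: [0.0, 0.766, 0.643, 0.0]
contact_force: [1.1, 0.4, 0.4]
width: 0.0006
```

```bash
python3 meas.py 6; python3 ang.py t6 -.035; python3 - <<'E'
from h import *
st(-.0651,.058,.074,-8)
P,im,d=cloud('top','t6'); X=(P[...,:2]-O)@TX; Y=(P[...,:2]-O)@TY; Z=P[...,2]
m=(d>0)&(Z>.06)&(Z<.08)&(X<-.05)&(X>-.075)&(Y>.065)&(Y<.11); print(m.sum(),np.median(X[m]),np.median(Y[m]),Z[m].max())
m=(d>0)&(Z>.055)&(Z<.08)&(abs(X)<.02)&(abs(Y-.075)<.02);print((X[m].min()+X[m].max())/2,(Y[m].min()+Y[m].max())/2,np.median(Z[m]))
E
```

```text
t9.45 tr -0.123 0.0436 z 0.1374 h-80 0.04 tilt -1.0 F tr 1.02 0.56 0.39 w 0.001
fence seg -0.105 12 [-0.0341 -0.026  -0.0231]
fence seg -0.06 72 [-0.0346 -0.0286 -0.0229]
fence seg 0.015 71 [-0.0346 -0.0287 -0.023 ]
fence seg 0.06 66 [-0.0347 -0.0285 -0.0229]
rail inner 209 [-0.1935 -0.1345]
rail inner 198 [-0.1876 -0.1343]
pad 1091 ((-10.092655181884766, -86.09788513183594), (99.26470184326172, 129.3790283203125), 89.81929016113281) 0.02916478849607224
fence top 208 slope mrad -1.9 y at 0 -0.0286 res 0.0035
rail top 378 slope mrad 8.6 y at 0 -0.1446 res 0.0069
board +y edge [-4.0000e-02  1.7624e+02]
rail inner edge [  -0.75 -135.26]
pad edge 1 [  0.75 -37.5 ] 14
pad edge -1 [  -4.95 -133.9 ] 14
t9.50 tr -0.1225 0.0434 z 0.1371 h-80 -0.02 tilt -1.0 F tr 1.47 -0.59 -0.26 w -0.0
tool delta cm [1.47 5.73 6.31] rz 7.98
39 -0.06065303458961304 0.08347392736489585 0.07429927277020701
-0.00523755863107381 0.07574989745881268 0.058106616677824664
```

View pics/t6c.png

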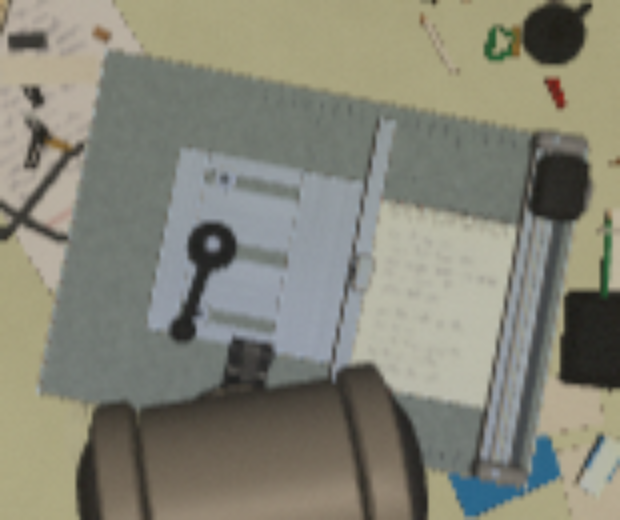

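{"method": "move_arm", "body": {
  "motion": [
    [1.5, 3, 0, 0, 0, 4, -1],
    [1.5, 5.7, 0, 0, 0, 8, -1],
    [1.5, 5.7, 2, 0, 0, 8, -1],
    [1.5, 5.7, 4, 0, 0, 8, -1],
    [1.5, 5.7, 4, 0, 0, 8, -1]
  ]
}}

```text
clock: 9.92
eef_pos: [0.478, 0.1528, 0.0932]
ee_rot: [-0.002, 0.81, 0.586, -0.003]
contact_force: [-1.5, -0.5, -0.1]
width: -0.0002
```

{"method": "move_arm", "body": {
  "motion": [
    [0, 0, 0, 0, 0, 0, -1],
    [0, 0, 0, 0, 0, 0, -1]
  ]
}}

```text
clock: 10.08
eef_pos: [0.4798, 0.1539, 0.0975]
ee_rot: [0.0, 0.81, 0.587, -0.0]
contact_force: [0.1, 0.7, 0.6]
width: -0.0001
```

```bash
python3 -c "
from h import *
st(-.0651,.058,.074,-8);save('side','s7')
a=cv2.imread('pics/s7.png')[150:290,180:330]; cv2.imwrite('pics/s7c.png',cv2.resize(a,(600,560)))
"
```

```text
t10.08 tr -0.0654 0.0583 z 0.0975 h-80 -8.08 tilt -1.0 F tr -0.04 0.71 0.58 w -0.0
tool delta cm [-0.02  0.04  2.35] rz -0.08
```

View pics/s7c.png

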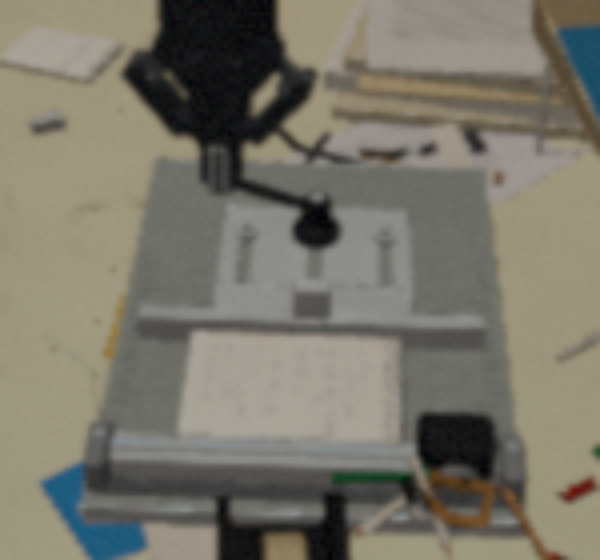

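{"method": "move_arm", "body": {
  "motion": [
    [0, 0, 1.2, 0, 0, 0, -1],
    [0, 0, 2.3, 0, 0, 0, -1],
    [0, 0, 2.3, 0, 0, 0, -1]
  ]
}}

```text
clock: 10.38
eef_pos: [0.4787, 0.1543, 0.074]
ee_rot: [-0.0, 0.809, 0.587, -0.001]
contact_force: [-0.9, -0.4, -0.8]
width: 0.0001
```

{"method": "move_arm", "body": {
  "motion": [
    [0.1, 0, 0, 0, 0, 0, -1],
    [0.2, 0, 0, 0, 0, 0, -1]
  ]
}}

```text
clock: 10.55
eef_pos: [0.4804, 0.1565, 0.0755]
ee_rot: [0.0, 0.809, 0.587, 0.001]
contact_force: [0.1, 0.4, 0.9]
width: 0.0002
```

```bash
cat >> h.py <<'E'
def lev():
    s=st(); p=s['eef_pos'][:2]-O; x,y=p@TX,p@TY-.075
    r=np.hypot(x,y); al=np.arctan2(y,-x) # tool centre polar
    th=al+np.arcsin(.020/r); 
    T=np.array([np.sin(th),np.cos(th)]); L=np.array([-np.cos(th),np.sin(th)]); f=s['contact_force'][:2]; F=np.array([f@TX,f@TY])
    print('theta if touching %.3f (%.1f deg) r %.4f  Ftan %.2f Frad %.2f'%(th,np.degrees(th),r,-F@T,F@L))
E
python3 - <<'E'
from h import *
lev()
c=np.array([2.,6.2])
for d in(1,1.5,2,3,4,6,8,9,10,12,15):
    a=np.radians(d);R=np.array([[np.cos(a),-np.sin(a)],[np.sin(a),np.cos(a)]]);print(d,(c-R@c).round(3))
E
```

```text
t10.55 tr -0.0652 0.0609 z 0.0755 h-80 -8.03 tilt -1.0 F tr -0.02 0.4 0.89 w 0.0
theta if touching 0.092 (5.3 deg) r 0.0667  Ftan -0.40 Frad 0.06
1 [ 0.109 -0.034]
1.5 [ 0.163 -0.05 ]
2 [ 0.218 -0.066]
3 [ 0.327 -0.096]
4 [ 0.437 -0.124]
6 [ 0.659 -0.175]
8 [ 0.882 -0.218]
9 [ 0.995 -0.237]
10 [ 1.107 -0.253]
12 [ 1.333 -0.28 ]
15 [ 1.673 -0.306]
```

{"method": "move_arm", "body": {
  "motion": [
    [0.2, 0, 0.1, 0, 0, 0, -1],
    [0.3, 0, 0.1, 0, 0, 0, -1],
    [0.4, 0, 0.1, 0, 0, 0, -1]
  ]
}}

```text
clock: 10.8
eef_pos: [0.4813, 0.1604, 0.0739]
ee_rot: [0.0, 0.809, 0.587, 0.0]
contact_force: [0.8, -0.1, -0.5]
width: 0.0001
```

```bash
python3 -c "
from h import *
lev()"
```

```text
t10.80 tr -0.065 0.0649 z 0.0739 h-80 -8.02 tilt -1.0 F tr 0.8 0.0 -0.47 w 0.0
theta if touching 0.155 (8.9 deg) r 0.0658  Ftan -0.13 Frad -0.79
```

{"method": "move_arm", "body": {
  "motion": [
    [0.22, -0.07, 0, 0, 0, 2, -1],
    [0.44, -0.12, 0, 0, 0, 4, -1],
    [0.66, -0.18, 0, 0, 0, 6, -1]
  ]
}}

```text
clock: 11.05
eef_pos: [0.4814, 0.1666, 0.0738]
ee_rot: [0.0, 0.839, 0.543, -0.0]
contact_force: [-1.0, -3.6, 2.3]
width: -0.0003
```

```bash
python3 -c "
from h import *
lev()"
```

```text
t11.05 tr -0.066 0.0711 z 0.0738 h-80 -14.11 tilt -1.0 F tr -0.33 -3.74 2.3 w -0.0
theta if touching 0.248 (14.2 deg) r 0.0661  Ftan 3.70 Frad -0.60
```

{"method": "move_arm", "body": {
  "motion": [
    [0.22, -0.07, 0, 0, 0, 2, -1],
    [0.44, -0.12, 0, 0, 0, 4, -1],
    [0.66, -0.18, 0, 0, 0, 6, -1],
    [0.88, -0.22, 0, 0, 0, 8, -1],
    [1.11, -0.25, 0, 0, 0, 10, -1]
  ]
}}

```text
clock: 11.47
eef_pos: [0.4836, 0.1778, 0.0738]
ee_rot: [0.0, 0.884, 0.468, -0.0]
contact_force: [-0.9, -3.2, 2.2]
width: -0.0003
```

```bash
python3 -c "
from h import *
lev()"
```

```text
t11.47 tr -0.0658 0.0824 z 0.0738 h-80 -24.11 tilt -1.0 F tr -0.34 -3.33 2.24 w -0.0
theta if touching 0.419 (24.0 deg) r 0.0662  Ftan 3.18 Frad -1.05
```

{"method": "move_arm", "body": {
  "motion": [
    [0.22, -0.07, 0, 0, 0, 2, -1],
    [0.44, -0.12, 0, 0, 0, 4, -1],
    [0.66, -0.18, 0, 0, 0, 6, -1],
    [0.88, -0.22, 0, 0, 0, 8, -1],
    [1.11, -0.25, 0, 0, 0, 10, -1]
  ]
}}

```text
clock: 11.88
eef_pos: [0.4875, 0.1883, 0.0737]
ee_rot: [0.0, 0.921, 0.389, -0.0]
contact_force: [-1.6, -3.1, 2.7]
width: -0.0001
```

```bash
python3 -c "
from h import *
lev()"
```

```text
t11.88 tr -0.0638 0.0935 z 0.0737 h-80 -34.12 tilt -1.0 F tr -1.01 -3.34 2.66 w -0.0
theta if touching 0.589 (33.7 deg) r 0.0664  Ftan 3.33 Frad -1.02
```

{"method": "move_arm", "body": {
  "motion": [
    [0.22, -0.06, 0, 0, 0, 2, -1],
    [0.44, -0.11, 0, 0, 0, 4, -1],
    [0.66, -0.17, 0, 0, 0, 6, -1],
    [0.88, -0.2, 0, 0, 0, 8, -1]
  ]
}}

```text
clock: 12.22
eef_pos: [0.4919, 0.1961, 0.0736]
ee_rot: [0.0, 0.946, 0.324, -0.001]
contact_force: [-1.4, -2.4, 2.6]
width: -0.0001
```

```bash
python3 -c "
from h import *
lev()"
```

```text
t12.22 tr -0.0608 0.1019 z 0.0736 h-80 -42.11 tilt -1.0 F tr -0.93 -2.56 2.6 w -0.0
theta if touching 0.723 (41.4 deg) r 0.0665  Ftan 2.53 Frad -1.00
```

{"method": "move_arm", "body": {
  "motion": [
    [0.22, -0.06, 0, 0, 0, 2, -1],
    [0.44, -0.11, 0, 0, 0, 4, -1],
    [0.66, -0.17, 0, 0, 0, 6, -1],
    [0.88, -0.2, 0, 0, 0, 8, -1]
  ]
}}

```text
clock: 12.55
eef_pos: [0.4975, 0.2032, 0.0736]
ee_rot: [0.0, 0.966, 0.257, -0.001]
contact_force: [-3.1, -1.7, 2.4]
width: -0.0002
```

```bash
python3 -c "
from h import *
lev()"
```

```text
t12.55 tr -0.0566 0.1099 z 0.0736 h-80 -50.12 tilt -1.0 F tr -2.78 -2.2 2.43 w -0.0
theta if touching 0.859 (49.2 deg) r 0.0664  Ftan 3.54 Frad 0.15
```

{"method": "move_arm", "body": {
  "motion": [
    [0.22, -0.06, 0, 0, 0, 2, -1],
    [0.44, -0.11, 0, 0, 0, 4, -1],
    [0.66, -0.16, 0, 0, 0, 6, -1],
    [0.88, -0.19, 0, 0, 0, 8, -1]
  ]
}}

```text
clock: 12.88
eef_pos: [0.504, 0.2094, 0.0735]
ee_rot: [0.0, 0.982, 0.189, -0.001]
contact_force: [-4.2, 0.1, 2.3]
width: 0.0
```

```bash
python3 -c "
from h import *
lev()"
```

```text
t12.88 tr -0.0513 0.1171 z 0.0735 h-80 -58.12 tilt -1.0 F tr -4.15 -0.62 2.33 w 0.0
theta if touching 0.994 (57.0 deg) r 0.0663  Ftan 3.82 Frad 1.74
```

{"method": "move_arm", "body": {
  "motion": [
    [0.22, -0.06, 0, 0, 0, 2, -1],
    [0.44, -0.11, 0, 0, 0, 4, -1],
    [0.66, -0.16, 0, 0, 0, 6, -1],
    [0.88, -0.19, 0, 0, 0, 8, -1]
  ]
}}

```text
clock: 13.22
eef_pos: [0.5112, 0.2146, 0.0735]
ee_rot: [0.0, 0.993, 0.12, -0.001]
contact_force: [-4.6, 0.5, 2.8]
width: -0.0003
```

```bash
python3 -c "
from h import *
lev()"
```

```text
t13.22 tr -0.0451 0.1235 z 0.0735 h-80 -66.11 tilt -1.0 F tr -4.58 -0.25 2.84 w -0.0
theta if touching 1.129 (64.7 deg) r 0.0662  Ftan 4.25 Frad 1.73
```

{"method": "move_arm", "body": {
  "motion": [
    [0.16, -0.04, 0, 0, 0, 1.5, -1],
    [0.33, -0.08, 0, 0, 0, 3, -1],
    [0.49, -0.12, 0, 0, 0, 4.5, -1],
    [0.66, -0.16, 0, 0, 0, 6, -1]
  ]
}}

```text
clock: 13.55
eef_pos: [0.5168, 0.2178, 0.0735]
ee_rot: [0.0, 0.998, 0.069, -0.002]
contact_force: [-5.1, 0.3, 3.6]
width: -0.0002
```

```bash
python3 -c "
from h import *
lev()"
```

```text
t13.55 tr -0.0401 0.1276 z 0.0735 h-80 -72.09 tilt -0.99999 F tr -5.04 -0.55 3.62 w -0.0
theta if touching 1.227 (70.3 deg) r 0.0662  Ftan 4.93 Frad 1.18
```

{"method": "move_arm", "body": {
  "motion": [
    [0.16, -0.04, 0, 0, 0, 1.5, -1],
    [0.33, -0.08, 0, 0, 0, 3, -1],
    [0.44, -0.11, 0, 0, 0, 4, -1]
  ]
}}

```text
clock: 13.8
eef_pos: [0.5208, 0.2196, 0.0735]
ee_rot: [0.0, 0.999, 0.034, -0.002]
contact_force: [-6.7, 0.5, 4.3]
width: -0.0003
```

```bash
python3 -c "
from h import *
lev()"
```

```text
t13.80 tr -0.0365 0.1301 z 0.0735 h-80 -76.09 tilt -0.99999 F tr -6.69 -0.66 4.29 w -0.0
theta if touching 1.294 (74.1 deg) r 0.0661  Ftan 6.62 Frad 1.20
```

{"method": "move_arm", "body": {
  "motion": [
    [0.11, -0.03, 0, 0, 0, 1, -1],
    [0.22, -0.06, 0, 0, 0, 2, -1],
    [0.33, -0.08, 0, 0, 0, 3, -1]
  ]
}}

```text
clock: 14.05
eef_pos: [0.5237, 0.2207, 0.0734]
ee_rot: [0.0, 1.0, 0.008, -0.002]
contact_force: [-7.5, 2.3, 4.9]
width: 0.0
```

```bash
python3 -c "
from h import *
lev()"
```

```text
t14.05 tr -0.0338 0.1317 z 0.0734 h-80 -79.07 tilt -0.99999 F tr -7.8 0.91 4.86 w 0.0
theta if touching 1.342 (76.9 deg) r 0.0660  Ftan 7.38 Frad 2.66
```

{"method": "move_arm", "body": {
  "motion": [
    [0.11, -0.03, 0, 0, 0, 1, -1],
    [0.22, -0.06, 0, 0, 0, 2, -1]
  ]
}}

```text
clock: 14.22
eef_pos: [0.5258, 0.2214, 0.0735]
ee_rot: [0.0, 1.0, -0.01, -0.002]
contact_force: [-6.9, 1.4, 4.6]
width: -0.0001
```

```bash
python3 -c "
from h import *
lev()"
```

```text
t14.22 tr -0.0319 0.1328 z 0.0735 h-80 -81.06 tilt -0.99999 F tr -7.05 0.18 4.56 w -0.0
theta if touching 1.375 (78.8 deg) r 0.0660  Ftan 6.88 Frad 1.55
```

{"method": "move_arm", "body": {
  "motion": [
    [0.11, -0.03, 0, 0, 0, 1, -1],
    [0.22, -0.06, 0, 0, 0, 2, -1]
  ]
}}

```text
clock: 14.38
eef_pos: [0.5279, 0.2221, 0.0735]
ee_rot: [0.0, 1.0, -0.027, -0.002]
contact_force: [-8.8, 1.7, 5.6]
width: 0.0
```

```bash
python3 -c "
from h import *
lev()"
```

```text
t14.38 tr -0.0299 0.1338 z 0.0735 h-80 -83.06 tilt -0.99999 F tr -8.95 0.13 5.61 w 0.0
theta if touching 1.409 (80.7 deg) r 0.0660  Ftan 8.81 Frad 1.57
```

{"method": "move_arm", "body": {
  "motion": [
    [0.11, -0.03, 0, 0, 0, 1, -1],
    [0.22, -0.06, 0, 0, 0, 2, -1]
  ]
}}

```text
clock: 14.55
eef_pos: [0.53, 0.2226, 0.0734]
ee_rot: [0.0, 0.999, -0.045, -0.002]
contact_force: [-8.1, 1.3, 5.0]
width: -0.0005
```

```bash
python3 -c "
from h import *
lev()"
```

```text
t14.55 tr -0.0279 0.1347 z 0.0734 h-80 -85.06 tilt -0.99999 F tr -8.18 -0.17 5.03 w -0.001
theta if touching 1.442 (82.6 deg) r 0.0659  Ftan 8.14 Frad 0.88
```

{"method": "move_arm", "body": {
  "motion": [
    [-0.5, 0, 0, 0, 0, 0, -1],
    [-2, 0, 0, 0, 0, 0, -1],
    [-3, 0, -3, 0, 0, 0, -1],
    [-4, 0, -7, 0, 0, 0, -1],
    [-7, -2, -9, 0, 0, 0, -1]
  ]
}}

```text
clock: 14.97
eef_pos: [0.4676, 0.2467, 0.1669]
ee_rot: [-0.0, 0.999, -0.046, 0.003]
contact_force: [1.4, 1.0, 0.5]
width: -0.0001
```

{"method": "move_arm", "body": {
  "motion": [
    [-4, -2, -3, 0, 0, 0, -1],
    [-6, -4, -5, 0, 0, 0, -1],
    [-6, -6, -5, 0, 0, 0, -1],
    [-6, -6, -5, 0, 0, 0, -1]
  ]
}}

```text
clock: 15.3
eef_pos: [0.4094, 0.3168, 0.216]
ee_rot: [-0.002, 0.999, -0.042, 0.002]
contact_force: [-0.6, 0.1, 1.0]
width: -0.0002
```

{"method": "move_arm", "body": {
  "motion": [
    [0, 0, 0, 0, 0, 0, -1],
    [0, 0, 0, 0, 0, 0, -1],
    [0, 0, 0, 0, 0, 0, -1]
  ]
}}

```text
clock: 15.55
eef_pos: [0.41, 0.3123, 0.2126]
ee_rot: [0.001, 0.999, -0.045, -0.001]
contact_force: [-0.5, -0.1, 0.1]
width: -0.0
```

```bash
python3 meas.py 8; python3 ang.py t8 -.035; python3 - <<'E'
from h import *
save('side','s8')
P,im,d=cloud('top','t8'); X=(P[...,:2]-O)@TX; Y=(P[...,:2]-O)@TY; Z=P[...,2]
m=(d>0)&(Z>.066)&(Z<.08)&(X<.05)&(X>-.075)&(Y>.1)&(Y<.16); print(m.sum(),np.median(X[m]),np.median(Y[m]), 'theta',np.arctan2(np.median(Y[m])-.075,-np.median(X[m])))
E
```

```text
t15.55 tr -0.1617 0.2021 z 0.2126 h-80 -85.08 tilt -1.0 F tr -0.49 -0.14 0.05 w -0.0
fence seg -0.105 72 [-0.0347 -0.0287 -0.023 ]
fence seg -0.06 69 [-0.0343 -0.0288 -0.0231]
fence seg 0.015 70 [-0.0345 -0.0287 -0.0233]
fence seg 0.06 67 [-0.0347 -0.0286 -0.0231]
rail inner 214 [-0.1911 -0.1146]
rail inner 199 [-0.1857 -0.1104]
pad 1156 ((-10.09908676147461, -85.49455261230469), (98.3062515258789, 129.33116149902344), 89.87728881835938) 0.02921868409597626
fence top 272 slope mrad 0.3 y at 0 -0.0288 res 0.0034
rail top 368 slope mrad 9.5 y at 0 -0.1447 res 0.007
board +y edge [ -0.84 176.2 ]
rail inner edge [  -6.53 -134.3 ]
pad edge 1 [ -1.53 -37.58] 14
pad edge -1 [ 1.2000e-01 -1.3435e+02] 14
35 -0.012657563485596737 0.13537129146339608 theta 1.3641279136604925
```

View pics/t8.png

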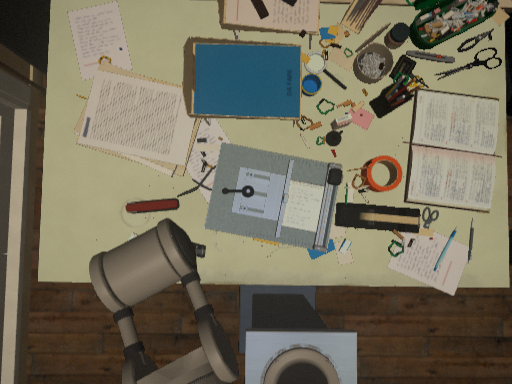

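View pics/s8.png

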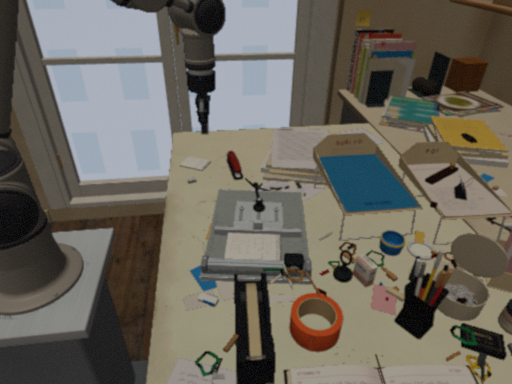

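The lever now points to the trimmer's +y, with its ball at top-picture pixel ~(224,190). The fence lies square on the pad, the pad is against the rail, the arm is clear and the bystanders are unmoved. I'm handing in the job.

```bash
python3 -c "
from h import *
print(ctrl.finish_job())"
```

```text
the job is handed in; nothing more can be done
None
```

The fence is locked with the pad home against the cutter rail, and I handed the job in at about 15.6 s of the 54 s allowed. No verdict was reported, so what follows rests on my own checks.

- **Fence and pad:** I pushed the fence by its tab, sliding at 2–5 N, until the pad stopped against the rail at about 10 N. A check from above then showed fence and pad about 9–10 mrad askew. A second push on the back of the rail, on its −x side, squared them; it peaked at about 11 N, slightly over the 10 N the pad is said to bear but well under 25 N.
- **Clamp lever:** I swung the lever clockwise from 0.14 rad. It moved at about 3.5 N, bit near 1.1 rad, and I stopped at about 1.44 rad with about 8.2 N of push (single readings from 6.9 to 8.8 N). After I let go it rested at about 1.36–1.4 rad.
- **Last checks from above:**
  - The fence's front face is at y ≈ −0.035 m, about 100 mm from the rail, and within about 1 mrad of square.
  - The pad's centre is at y ≈ −0.0855 m and within about 2 mrad of square.
  - The arm is clear and the bystanders look unmoved in both pictures; I did not measure their positions.
- **Checks that failed or could not be made:** The last rail-edge fit was thrown off by clutter (−6.5 mrad, against about −0.8 mrad before), so I relied on the board edge and the earlier fits. The clamp's hold on the foot could not be measured directly and is judged only from the push at the ball.

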